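# Sort the returned computer parts into their trays

### The arm

A 6-joint arm with a two-finger parallel gripper is mounted at the origin on the work surface. World frame = base frame: x ahead of the robot, y to its left, z up, the work surface at z = 0. Lengths are in m, angles in rad, forces in N, time in s.
With the tool pointing down it reaches from about 0.3 to 0.875 m from the base axis. Payload 6.4 kg.
Tool frame: the origin (TCP) lies between the finger pads; the fingertips stand 25 mm ahead of it and the grasp point (between the pads) lies 6 mm ahead of it; z points along the fingers, y is the line along which they close (so a half turn about z gives the same grasp; the last joint's range is limited). The gripper opens to 85 mm and grips with 20 to 120 N. Pads are 22 mm wide; open, the fingers measure 114 mm over their backs; the gripper's body (76 mm by 85 mm) begins 54 mm behind the grasp point. The pads swing forward as they close: fully open they stand 13 mm farther back than shut.
Start: joints at [0.92, 0.181, 1.607, -0, 1.354, -0.206], TCP at [0.247, 0.519, 0.256] pointing down, gripper open.
Joint ranges: [-2.99, 2.99], [-0.89, 2.07], [0.3, 2.58], [-1.14, 4.28], [0, 2.63], [-3.12, 3.12]. Speed limits (rad/s): [2.57, 2.57, 3.01, 3.14, 3.14, 3.14].

### API

Orientations are given as a unit quaternion [w, x, y, z].
In Python, from bench import ctrl gives the robot as it stands.
- The arm moves only by the tool servo_tool, never from a script. Its argument "series" is text: rows parted by semicolons, each of 7 numbers parted by spaces: the gripper command: -1 is fully open, 1 is shut, values between are in proportion, then the shift along the tool's x, y, z in m, then the turn, a rotation vector about the tool's x, y, z in degrees. A call has 1 to 12 rows; each row is the pose to reach, as a shift and turn from the pose commanded when the call began, along the tool's axes at that moment; what a row does not reach only later rows make up. A row lasts 1/12 s, in which the tool goes at most 41.7 mm and 7.16 degrees, less where a joint would pass 70% of its speed; a pose out of reach is approached as far as the arm can. A call with a gripper value outside its range is refused whole. The fingers move at their own pace and stop on an object; the grip force is fixed at half the most. Time passes only in rows, so rows that repeat a pose let the fingers close. It gives the time, the measured TCP pose, the force, the opening and the grip force at its end, in the units of the state.
- ctrl.get_obs(): the state, without advancing time (a new reading comes with each control period).
- ctrl.camera(name): name is "scene" or "top" or "wrist"; returns a dict with "img" (420x560x3 uint8, red, green, blue), "z_map" (420x560 float32, m along the optical axis (not along the pixel's ray), 0 where there is no reading), "fovy" (degrees; the focal length in pixels is half the picture's height over the tangent of half this angle, whatever the lens; pixels are square), "cx", "cy" (the principal point, pixels), "k1" (the pictures are not rectified: a ray, as slopes to the right and down, at radius r is drawn at 1 + k1 r^2 times it, then the intrinsics apply), "extrinsics" (4x4, takes a point from camera to world coordinates); the wrist camera has in their place "T_tool_cam" (4x4, takes a point from camera to tool coordinates, whose origin is the TCP and whose axes are the flange's). Camera axes: x right, y down, z forward; pixel columns grow to the right and rows downward; lengths in m; the calibration is good to about 2 mm. A picture is of the moment at which its call begins: read the wrist's pose just before it.
- ctrl.hand_in(): hands the job in; it is judged then, once.
The state is a dict: "time_s": time; "q": joint angles; "dq": joint speeds; "joint_efforts": joint torques, N m; "eef_pos": TCP position; "eef_rot": TCP orientation; "wrist_force": force on the tool from outside, world axes, zero at the start; "torque": the same for the moment, N m; "opening": opening from 0.0 (shut) to 1.0 (fully open); "grasp_force": force on a finger pad.
Only numpy, scipy, OpenCV 4.12 (cv2) and the standard library are available. Lean on these libraries where they do the work, as an engineer would, in place of code of your own. Each camera call takes 0.05 s, during which the arm holds its last target. There are 200 camera calls.

### The job

Sort the four loose parts on the bench - two plug-in power adapters, a computer mouse and a small fan - into the blue trays: each goes into the tray that has a sample of its kind on the ledge behind it. Set each part down gently, right way up and lying flat on the floor of its tray (not on top of another part or on the rim), do not drop or throw anything, and leave the tape roll, the white carton and the eraser where they are.

Things in the scene. Friction and masses are not known exactly. Their poses are not given: they have to be found in the camera images.
- adapter_a_center (a point): centre (half-way up) of the body of one plug-in power adapter: a black block 58 (x) x 42 (y) x 30 mm (z), lying flat, with two flat steel pins reaching 14 mm out of its +x end face; point is at the middle of the block, pins not counted. z is up. About 90 g. The two adapters are alike.
- adapter_b_center (a point): centre (half-way up) of the body of the other plug-in power adapter: a black block 58 (x) x 42 (y) x 30 mm (z), lying flat, with two flat steel pins reaching 14 mm out of its +x end face; point is at the middle of the block, pins not counted. z is up. About 90 g. The two adapters are alike.
- mouse_center (a point): centre (half-way up, 17 mm) of a grey cordless computer mouse: round-ended, 100 (x) x 56 (y) mm, with upright sides 26 mm high and a low hump on its back up to 34 mm; scroll wheel and buttons at the +x end, z up. About 85 g.
- fan_center (a point): centre (half-way up) of a small square computer fan: black open frame 50 x 50 mm, 20 mm high, lying flat with its sides along x and y, round grey hub inside, z up. About 50 g.
- adapter_tray: Tray for both adapters: fixed blue tray, 138 (x) x 198 (y) x 25 mm high, walls and floor 4 mm (inside 130 x 190 mm). Origin: centre of its underside; z up, +x away from the robot, towards an 8 mm high, 70 mm deep ledge behind its far wall. There a sample adapter is fixed for good, top 38 mm above the bench. The three trays are alike but for the sample; their places vary.
- mouse_tray: Tray for mice: fixed blue tray, 138 (x) x 198 (y) x 25 mm high, walls and floor 4 mm (inside 130 x 190 mm). Origin: centre of its underside; z up, +x away from the robot, towards an 8 mm high, 70 mm deep ledge behind its far wall. There a sample mouse is fixed for good, top 42 mm above the bench. The three trays are alike but for the sample; their places vary.
- fan_tray: Tray for fans: fixed blue tray, 138 (x) x 198 (y) x 25 mm high, walls and floor 4 mm (inside 130 x 190 mm). Origin: centre of its underside; z up, +x away from the robot, towards an 8 mm high, 70 mm deep ledge behind its far wall. There a sample fan is fixed for good, top 28 mm above the bench. The three trays are alike but for the sample; their places vary.
- tape_roll: bystander: a loose tan roll of tape lying flat, 48 mm across, 18 mm high; origin at the centre of its underside. Leave it where it is.
- carton: bystander: a loose white little carton, 40 x 34 x 40 mm high; origin at the centre of its underside. Leave it where it is.
- eraser: bystander: a loose whiteboard eraser, 75 (x) x 34 (y) x 28 mm high, wooden back on grey felt; origin at the centre of its underside. Leave it where it is.
There are look-alikes about, which are no part of the job. Leave any orange or turquoise look-alike of the part that bears fan_center alone.

How it is judged:
At the end, for the whole second after the job is handed in: Each part lies in the tray with the sample of its kind: centre within 50 mm (tray x) and 80 mm (tray y) of the tray's middle, at most 8 mm higher than lying flat on its floor, tilted under 0.2 rad, at rest (under 0.02 m/s, 0.2 rad/s) (x of adapter_a_center in the frame of adapter_tray between -0.05 and 0.05 m and y of adapter_a_center in the frame of adapter_tray between -0.08 and 0.08 m and z of each of adapter_a_center, adapter_b_center in the frame of adapter_tray below 0.027 m and angle between each of adapter_a_center, adapter_b_center, mouse_center, fan_center's own z axis and vertical below 0.2 rad and linear speed of each of adapter_a, adapter_b, mouse, fan below 0.02 m/s and angular speed of each of adapter_a, adapter_b, mouse, fan below 0.2 rad/s and x of adapter_b_center in the frame of adapter_tray between -0.05 and 0.05 m and y of adapter_b_center in the frame of adapter_tray between -0.08 and 0.08 m and x of mouse_center in the frame of mouse_tray between -0.05 and 0.05 m and y of mouse_center in the frame of mouse_tray between -0.08 and 0.08 m and z of mouse_center in the frame of mouse_tray below 0.029 m and x of fan_center in the frame of fan_tray between -0.05 and 0.05 m and y of fan_center in the frame of fan_tray between -0.08 and 0.08 m and z of fan_center in the frame of fan_tray below 0.022 m); the robot touches nothing.
It fails at once if a part falls freely faster than 0.9 m/s (dropped from more than about 4 cm, or thrown) ((linear speed of adapter_a above 0.9 m/s and contact force between adapter_a and anything else below 0.01 N) or (linear speed of adapter_b above 0.9 m/s and contact force between adapter_b and anything else below 0.01 N) or (linear speed of mouse above 0.9 m/s and contact force between mouse and anything else below 0.01 N) or (linear speed of fan above 0.9 m/s and contact force between fan and anything else below 0.01 N)).
It fails at once if the tape roll, the carton or the eraser is moved by more than 30 mm (distance of any of tape_roll, carton, eraser from where it was at the start of the episode above 0.03 m).
It also fails if it takes over 112 s, if anything falls off the work surface, if the arm or the gripper's body presses on something with over 40 N, if the wrist force passes 120 N, or if a joint passes its speed limit or range.

## Working session

There is one attempt and no reset: what is moved stays moved. The work goes in short steps, Python scripts to look and compute and a tool call to move; the robot and the scene stay as the last step left them, time stands still between calls to the robot, and variables do not carry over. Pictures are saved under pics/ and viewed, at most 14 in all, crops included, and the job is handed in when it is done.

Besides the shell and the picture viewer there is one more tool, called after "Emit:" as name(argument=value, ...) on one line, values as JSON. servo_tool: Moves the arm, as the interface text tells. Its arguments: {"type":"object","properties":{"series":{"type":"string"}},"required":["series"]}

```bash
mkdir -p pics; cat > h.py <<'E'
import numpy as np, cv2
from bench import ctrl
from scipy.spatial.transform import Rotation as R
def cam(name):
    o=ctrl.get_obs(); c=ctrl.camera(name)
    if name=='wrist':
        T=np.eye(4); q=o['eef_rot']; T[:3,:3]=R.from_quat([q[1],q[2],q[3],q[0]]).as_matrix(); T[:3,3]=o['eef_pos']
        c['extrinsics']=T@np.array(c['T_tool_cam'])
    return c
def K(c):
    f=c['img'].shape[0]/2/np.tan(np.radians(c['fovy'])/2)
    return np.array([[f,0,c['cx']],[0,f,c['cy']],[0,0,1.]])
def slopes(c,uv):
    return cv2_und(c,np.asarray(uv,float).reshape(-1,2))
def cv2_und(c,uv):
    k=K(c); d=(uv-k[:2,2])/k[0,0]; s=d.copy()
    for _ in range(20): s=d/(1+c['k1']*(s**2).sum(1,keepdims=True))
    return s
def onplane(c,uv,z):
    s=slopes(c,uv); E=np.array(c['extrinsics']); d=np.c_[s,np.ones(len(s))]@E[:3,:3].T
    t=(z-E[2,3])/d[:,2]; return E[:3,3]+d*t[:,None]
def cloud(c):
    h,w=c['z_map'].shape; u,v=np.meshgrid(np.arange(w),np.arange(h))
    s=slopes(c,np.c_[u.ravel(),v.ravel()]); zz=c['z_map'].ravel()[:,None]; E=np.array(c['extrinsics'])
    P=(np.c_[s,np.ones(len(s))]*zz)@E[:3,:3].T+E[:3,3]; return P.reshape(h,w,3)
def save(c,n): cv2.imwrite('pics/'+n,c['img'][:,:,::-1])
E
python3 - <<'E'
from h import *
for n in ['top','scene']:
    c=cam(n); save(c,n+'0.png'); np.savez(n+'0.npz',**c); print(n,np.round(c['extrinsics'],3).tolist(),c['fovy'],c['k1'])
o=ctrl.get_obs();print(o)
E
```

```text
top [[0.015, -0.99, 0.138, 0.29], [-1.0, -0.014, 0.006, -0.04], [-0.004, -0.138, -0.99, 1.111], [0.0, 0.0, 0.0, 1.0]] 47.61311220976197 0.052855125205730324
scene [[-0.845, 0.393, -0.363, 0.83], [0.535, 0.617, -0.577, 0.597], [-0.002, -0.682, -0.731, 0.836], [0.0, 0.0, 0.0, 1.0]] 53.20101568775959 -0.0641350570822014
{'time_s': 0.1, 'q': array([ 9.19679881e-01,  1.81481826e-01,  1.60789812e+00, -1.98388125e-05,
        1.35384604e+00, -2.06290512e-01]), 'dq': array([-6.36940950e-05, -1.36276164e-03, -2.00889430e-03,  1.97379166e-03,
       -9.05889290e-04,  4.87821439e-04]), 'joint_efforts': array([ 4.34390222e-04, -4.45874655e+01, -3.52238452e+01, -3.15138877e-04,
        4.08567095e-03, -3.90585944e-05]), 'eef_pos': array([0.24711763, 0.51867121, 0.25547053]), 'eef_rot': array([-3.30672979e-04,  2.20581629e-01,  9.75368175e-01, -7.46788597e-04]), 'wrist_force': array([-0.42349392,  0.27510007, -0.35299262]), 'torque': array([ 0.01143479, -0.00446557, -0.02950828]), 'grasp_force': 0.0, 'opening': 0.9963851410560751}
```

View pics/top0.png

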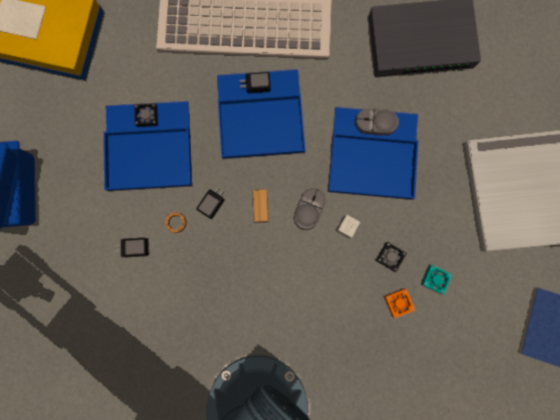

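View pics/scene0.png

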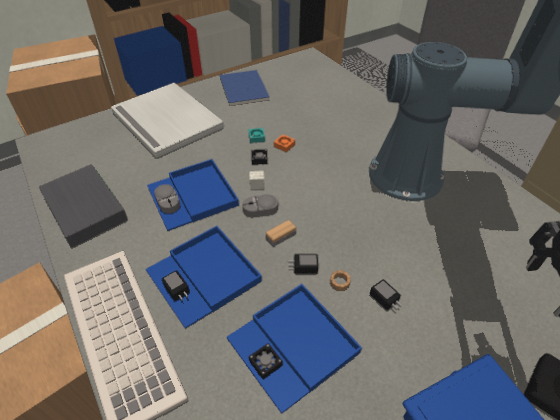

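Top view: the fan tray is at (148,160), the adapter tray at (261,128) and the mouse tray at (373,167). The adapters are at (210,204) and (134,247), the mouse at (310,209), the tape at (175,222), the eraser at (260,205) and the carton at (349,226). There are three fan candidates: black (391,257), turquoise (437,279) and orange (400,303). The black one fits the description. I'll check it in a crop and measure.

```bash
python3 - <<'E'
from h import *
c=dict(np.load('top0.npz')); c={k:(v if v.ndim else float(v)) for k,v in c.items()}
P=cloud(c); im=c['img']
print('table z',np.median(P[280:330,280:340,2]))
for n,(u,v),r,h in [('adA',(210,204),22,.03),('adB',(134,247),22,.03),('mouse',(310,209),26,.026),('fan',(391,257),18,.02),('tape',(175,222),14,.018),('carton',(349,226),14,.04),('eraser',(260,205),20,.028),('turq',(437,279),17,.02),('orange',(400,303),17,.02)]:
    p=P[v-r:v+r,u-r:u+r].reshape(-1,3); 
    q=p[(p[:,2]>h*.6)&(p[:,2]<.06)]
    b=cv2.minAreaRect((q[:,:2]*1000).astype(np.float32)); print(n,np.round(b[0],0),np.round(b[1],0),round(b[2],1),len(q),'zmax',round(q[:,2].max(),3))
hsv=cv2.cvtColor(im,cv2.COLOR_RGB2HSV)
m=cv2.inRange(hsv,(105,120,40),(125,255,255))
for n,(x0,x1,y0,y1) in dict(fan=(100,195,95,195),ad=(212,310,65,162),mouse=(325,422,100,202)).items():
    mm=np.zeros_like(m);mm[y0:y1,x0:x1]=m[y0:y1,x0:x1]
    q=np.argwhere(mm)[:,::-1]; p=P[q[:,1],q[:,0]]; p=p[(p[:,2]>.019)&(p[:,2]<.03)]
    b=cv2.minAreaRect((p[:,:2]*1000).astype(np.float32)); print(n,np.round(b[0]),np.round(b[1]),round(b[2],1),len(p))
cv2.imwrite('pics/crop.png',cv2.resize(im[180:330,110:470],None,fx=2.2,fy=2.2,interpolation=cv2.INTER_CUBIC)[:,:,::-1])
E
```

```text
table z 0.00035045615652695705
adA [469. 135.] [90. 71.] 58.3 485 zmax 0.036
adB [348. 294.] [42. 74.] 3.9 511 zmax 0.036
mouse [ 454. -117.] [ 62. 125.] 59.8 943 zmax 0.038
fan [ 336. -300.] [50. 51.] 59.6 370 zmax 0.026
tape [408. 198.] [46. 45.] 47.1 203 zmax 0.024
carton [ 402. -199.] [34. 41.] 61.0 288 zmax 0.047
eraser [448.   3.] [75. 34.] 3.7 477 zmax 0.033
turq [ 287. -401.] [54. 53.] 65.2 422 zmax 0.026
orange [ 232. -316.] [52. 51.] 21.9 398 zmax 0.025
fan [587. 272.] [200. 199.] 4.4 675
ad [649.   5.] [159. 196.] 5.2 579
mouse [ 554. -260.] [199. 153.] 85.4 614
```

View pics/crop.png

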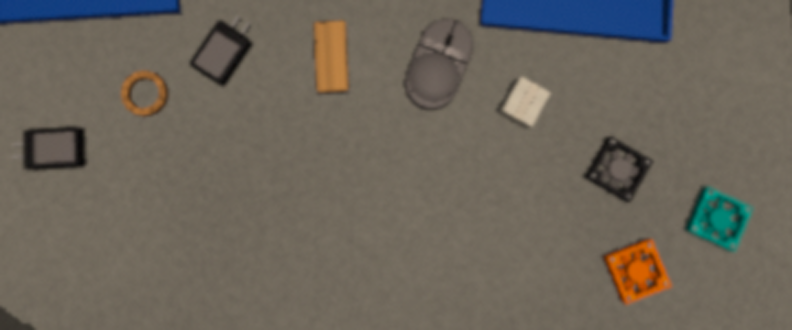

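The crop confirms that the black fan (crop 619,168) is the part. The turquoise and orange ones are decoys. Adapter A's pins point up-right, and B's pins point left (+y).

```bash
cat >> h.py <<'E'
def to(x,y,z,phi):
    """shift (tool axes) and turn about tool z (deg) from the present pose, phi = world angle of closing axis"""
    o=ctrl.get_obs(); q=o['eef_rot']; M=R.from_quat([q[1],q[2],q[3],q[0]]).as_matrix()
    s=M.T@(np.array([x,y,z])-o['eef_pos']); cur=np.degrees(np.arctan2(M[1,1],M[0,1]))
    t=(cur-phi+90)%180-90
    print('shift mm',np.round(s*1000,1),'turn',round(t,1),'cur',round(cur,1),'tilt',np.round(M[:,2],3),'rows',np.ceil(max(np.linalg.norm(s)/.0417,abs(t)/7.16)))
def obj(c,P,xy,rad,zlo,zhi=.06):
    m=(np.hypot(P[:,:,0]-xy[0],P[:,:,1]-xy[1])<rad)&(P[:,:,2]>zlo)&(P[:,:,2]<zhi)&(c['z_map']>0)
    n,l,s,_=cv2.connectedComponentsWithStats(m.astype(np.uint8)); i=1+np.argmax(s[1:,4]); q=P[l==i]
    b=cv2.minAreaRect((q[:,:2]*1000).astype(np.float32)); print('rect',np.round(b[0],1),np.round(b[1],1),round(b[2],1),len(q),'ztop',np.round(np.percentile(q[:,2],[50,98]),3)); return q
E
python3 - <<'E'
from h import *
c=dict(np.load('top0.npz')); c={k:(v if v.ndim else float(v)) for k,v in c.items()}
P=cloud(c); hsv=cv2.cvtColor(c['img'],cv2.COLOR_RGB2HSV); m=cv2.inRange(hsv,(105,120,40),(125,255,255))
for n,(x0,x1,y0,y1),a in [('fan',(100,195,95,195),4.4),('ad',(212,310,65,162),5.2),('mouse',(325,422,100,202),-4.6)]:
    p=P[y0:y1,x0:x1][m[y0:y1,x0:x1]>0]; p=p[(p[:,2]>.014)&(p[:,2]<.035)][:,:2]
    for a in (a,-a):
        r=np.radians(a); X=np.array([np.cos(r),np.sin(r)]);Y=np.array([-X[1],X[0]]); x=p@X;y=p@Y; x0_=np.percentile(x,2); k=x<x0_+.12
        yl,yh=np.percentile(y[k],[1,99]); print(n,a,'near spread',np.percentile(x,[1,10,20]).round(3),'w',round(yh-yl,3),'centre',((x0_+.067)*X+(yl+yh)/2*Y).round(3))
print(np.round(ctrl.camera('wrist')['T_tool_cam'],3).tolist(), )
to(.348,.286,.2,4)
E
```

```text
fan 4.4 near spread [0.506 0.507 0.509] w 0.198 centre [0.554 0.269]
fan -4.4 near spread [0.454 0.463 0.473] w 0.209 centre [0.545 0.268]
ad 5.2 near spread [0.568 0.569 0.57 ] w 0.195 centre [0.637 0.004]
ad -5.2 near spread [0.554 0.563 0.574] w 0.21 centre [0.625 0.004]
mouse -4.6 near spread [0.497 0.498 0.499] w 0.198 centre [ 0.545 -0.259]
mouse 4.6 near spread [0.443 0.452 0.461] w 0.211 centre [ 0.534 -0.26 ]
[[-0.0, -0.952, -0.307, 0.079], [1.0, -0.0, -0.0, -0.0], [-0.0, -0.307, 0.952, -0.118], [0.0, 0.0, 0.0, 1.0]]
shift mm [-191.2 -166.6   55.7] turn 60.5 cur 64.5 tilt [-0.001 -0.001 -1.   ] rows 9.0
```

Emit:
servo_tool(series="-1 -0.191 -0.167 0.056 0 0 61;-1 -0.191 -0.167 0.056 0 0 61;-1 -0.191 -0.167 0.056 0 0 61;-1 -0.191 -0.167 0.056 0 0 61;-1 -0.191 -0.167 0.056 0 0 61;-1 -0.191 -0.167 0.056 0 0 61;-1 -0.191 -0.167 0.056 0 0 61;-1 -0.191 -0.167 0.056 0 0 61;-1 -0.191 -0.167 0.056 0 0 61;-1 -0.191 -0.167 0.056 0 0 61;-1 -0.191 -0.167 0.056 0 0 61;-1 -0.191 -0.167 0.056 0 0 61")

```text
time_s: 1.15
eef_pos: [0.3478, 0.2863, 0.2003]
eef_rot: [-0.0, 0.684, 0.729, -0.0]
wrist_force: [-0.5, -0.3, -0.7]
opening: 0.999
grasp_force: 0.0
```

```bash
cat >> h.py <<'E'
def look(xy,rad,zlo,n=None):
    c=cam('wrist'); P=cloud(c); q=obj(c,P,xy,rad,zlo)
    if n: save(c,n)
    return q
E
python3 - <<'E'
from h import *
look((.348,.286),.06,.024,'b.png'); to(.348,.286,.2,4)
E
```

```text
rect [347.2 287.5] [42.  58.4] 4.3 2999 ztop [0.031 0.032]
shift mm [-0.3  0.2  0.3] turn -0.4 cur 3.6 tilt [-0. -0. -1.] rows 1.0
```

View pics/b.png

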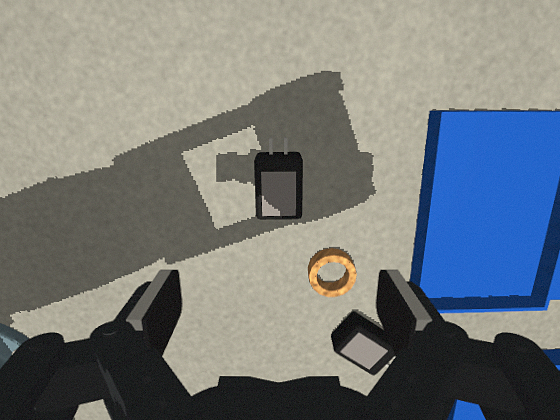

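Block B is at (278,185), clear and square to the fingers. The tape is at (332,272) and A at (365,343), both clear of the grasp. Descending and gripping.

Emit:
servo_tool(series="-1 0.001 -0.001 0.04 0 0 -1;-1 0.001 -0.001 0.08 0 0 -1;-1 0.001 -0.001 0.12 0 0 -1;-1 0.001 -0.001 0.15 0 0 -1;-1 0.001 -0.001 0.171 0 0 -1;-1 0.001 -0.001 0.171 0 0 -1;0.3 0.001 -0.001 0.171 0 0 -1;0.6 0.001 -0.001 0.171 0 0 -1;1 0.001 -0.001 0.171 0 0 -1;1 0.001 -0.001 0.171 0 0 -1;1 0.001 -0.001 0.171 0 0 -1;1 0.001 -0.001 0.171 0 0 -1")

```text
time_s: 2.2
eef_pos: [0.3485, 0.2879, 0.0313]
eef_rot: [0.001, 0.679, 0.735, 0.002]
wrist_force: [-0.8, -0.7, 6.9]
opening: 0.482
grasp_force: 61.5
```

Emit:
servo_tool(series="1 0 0 0 0 0 0;1 0 0 0 0 0 0;1 0 0 -0.02 0 0 0;1 0 0 -0.05 0 0 0;1 0 0 -0.08 0 0 0;1 0 0 -0.11 0 0 0;1 0 0 -0.11 0 0 0;1 0 0 -0.11 0 0 0")

```text
time_s: 2.87
eef_pos: [0.3486, 0.2879, 0.142]
eef_rot: [0.001, 0.679, 0.735, 0.003]
wrist_force: [0.9, -1.0, -1.5]
opening: 0.477
grasp_force: 61.4
```

```bash
python3 - <<'E'
from h import *
r=np.radians(5.2);X=np.array([np.cos(r),np.sin(r)]);Y=np.array([-X[1],X[0]])
for s in (.045,-.045):
    t=np.array([.638,.004])+s*Y; print(t); to(*t,.13,95.2)
    to(*t,.13,5.2)
E
```

```text
[0.63392153 0.0488148 ]
shift mm [-260.9  265.5   13.1] turn 89.3 cur 4.5 tilt [ 0.006  0.003 -1.   ] rows 13.0
shift mm [-260.9  265.5   13.1] turn -0.7 cur 4.5 tilt [ 0.006  0.003 -1.   ] rows 9.0
[ 0.64207847 -0.0408148 ]
shift mm [-350.9  266.5   12.9] turn 89.3 cur 4.5 tilt [ 0.006  0.003 -1.   ] rows 13.0
shift mm [-350.9  266.5   12.9] turn -0.7 cur 4.5 tilt [ 0.006  0.003 -1.   ] rows 11.0
```

Emit:
servo_tool(series="1 -0.02 0.02 0 0 0 0;1 -0.045 0.045 0 0 0 0;1 -0.261 0.265 0.003 0 0 -1;1 -0.261 0.265 0.003 0 0 -1;1 -0.261 0.265 0.003 0 0 -1;1 -0.261 0.265 0.003 0 0 -1;1 -0.261 0.265 0.003 0 0 -1;1 -0.261 0.265 0.003 0 0 -1;1 -0.261 0.265 0.003 0 0 -1;1 -0.261 0.265 0.003 0 0 -1;1 -0.261 0.265 0.003 0 0 -1;1 -0.261 0.265 0.003 0 0 -1")

```text
time_s: 3.87
eef_pos: [0.6308, 0.047, 0.1343]
eef_rot: [-0.001, 0.673, 0.74, -0.001]
wrist_force: [0.6, 0.8, -1.5]
opening: 0.479
grasp_force: 61.2
```

```bash
python3 - <<'E'
from h import *
c=cam('wrist'); save(c,'b2.png')
c=cam('top');P=cloud(c);to(.634,.048,.0365,5.2)
E
```

```text
shift mm [-1.1  4.3 98.3] turn 0.3 cur 5.5 tilt [-0.003  0.001 -1.   ] rows 3.0
```

View pics/b2.png

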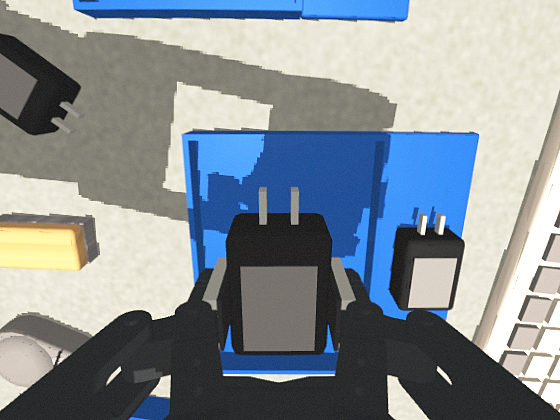

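The adapter (278,285) sits over the adapter tray with its sample at (430,270). It is well held, with room for the fingers.

Emit:
servo_tool(series="1 -0.001 0.004 0.03 0 0 0;1 -0.001 0.004 0.06 0 0 0;1 -0.001 0.004 0.08 0 0 0;1 -0.001 0.004 0.09 0 0 0;1 -0.001 0.004 0.096 0 0 0;1 -0.001 0.004 0.099 0 0 0;1 -0.001 0.004 0.099 0 0 0;1 -0.001 0.004 0.099 0 0 0")

```text
time_s: 4.63
eef_pos: [0.6366, 0.0473, 0.0388]
eef_rot: [0.001, 0.672, 0.74, 0.001]
wrist_force: [-0.4, 0.4, -0.7]
opening: 0.479
grasp_force: 61.3
```

Emit:
servo_tool(series="-0.2 0 0 0 0 0 0;-0.4 0 0 0 0 0 0;-0.4 0 0 0 0 0 0;-0.4 0 0 0 0 0 0;-0.4 0 0 -0.03 0 0 0;-0.4 0 0 -0.07 0 0 0;-0.4 0 0 -0.11 0 0 0;-1 0 0 -0.14 0 0 0;-1 0 0 -0.16 0 0 0;-1 0 0 -0.16 0 0 0")

```text
time_s: 5.47
eef_pos: [0.639, 0.0468, 0.2042]
eef_rot: [0.004, 0.672, 0.74, 0.003]
wrist_force: [0.9, -0.4, 0.8]
opening: 0.996
grasp_force: 0.0
```

```bash
python3 - <<'E'
from h import *
look((.634,.048),.07,.028)
to(.465,.135,.2,55)
E
```

```text
rect [636.5  47.6] [42.1 57.1] 5.8 3001 ztop [0.034 0.036]
shift mm [ 1.042e+02 -1.634e+02 -1.000e-01] turn -49.5 cur 5.5 tilt [ 0.007 -0.001 -1.   ] rows 7.0
```

B is placed: its top is at 34–36 mm, flat. Now A.

Emit:
servo_tool(series="-1 0.104 -0.163 0 0 0 -50;-1 0.104 -0.163 0 0 0 -50;-1 0.104 -0.163 0 0 0 -50;-1 0.104 -0.163 0 0 0 -50;-1 0.104 -0.163 0 0 0 -50;-1 0.104 -0.163 0 0 0 -50;-1 0.104 -0.163 0 0 0 -50;-1 0.104 -0.163 0 0 0 -50;-1 0.104 -0.163 0 0 0 -50;-1 0.104 -0.163 0 0 0 -50;-1 0.104 -0.163 0 0 0 -50")

```text
time_s: 6.43
eef_pos: [0.4634, 0.1347, 0.1968]
eef_rot: [-0.0, 0.298, 0.955, -0.0]
wrist_force: [-0.0, -0.7, 0.0]
opening: 0.999
grasp_force: 0.0
```

```bash
python3 - <<'E'
from h import *
q=look((.465,.135),.05,.024,'a.png')
b=cv2.minAreaRect((q[:,:2]*1000).astype(np.float32)); phi=b[2] if b[1][0]<b[1][1] else b[2]+90
to(b[0][0]/1000,b[0][1]/1000,.03,phi)
E
```

```text
rect [449.8 118.1] [42.1 58.3] 57.7 3049 ztop [0.03  0.032]
shift mm [  1.6 -21.4 166.9] turn -2.4 cur 55.4 tilt [-0.001 -0.    -1.   ] rows 5.0
```

View pics/a.png

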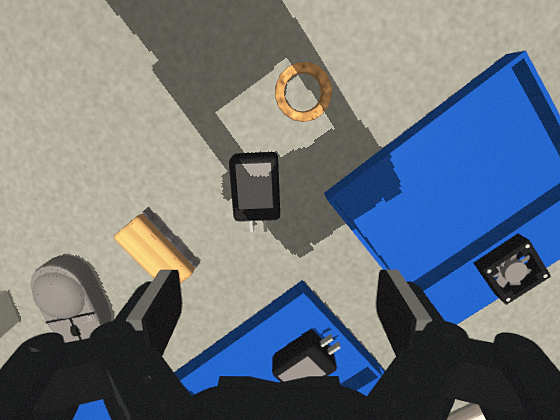

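A is at (255,187), with the fan tray corner at (330,195) close to the right finger. I'll descend with the fingers partly closed.

Emit:
servo_tool(series="-0.45 0.002 -0.021 0.03 0 0 -2;-0.45 0.002 -0.021 0.06 0 0 -2;-0.45 0.002 -0.021 0.09 0 0 -2;-0.45 0.002 -0.021 0.09 0 0 -2;-0.45 0.002 -0.021 0.12 0 0 -2;-0.45 0.002 -0.021 0.145 0 0 -2;-0.45 0.002 -0.021 0.167 0 0 -2;-0.45 0.002 -0.021 0.167 0 0 -2;-0.45 0.002 -0.021 0.167 0 0 -2;0.4 0.002 -0.021 0.167 0 0 -2;1 0.002 -0.021 0.167 0 0 -2;1 0.002 -0.021 0.167 0 0 -2")

```text
time_s: 7.48
eef_pos: [0.452, 0.1188, 0.0326]
eef_rot: [0.002, 0.28, 0.96, 0.001]
wrist_force: [-0.4, -0.1, 6.9]
opening: 0.483
grasp_force: 61.8
```

Emit:
servo_tool(series="1 0 0 0 0 0 0;1 0 0 0 0 0 0;1 0 0 0 0 0 0;1 0 0 -0.02 0 0 0;1 0 0 -0.05 0 0 0;1 0 0 -0.08 0 0 0;1 0 0 -0.11 0 0 0;1 0 0 -0.11 0 0 0;1 0 0 -0.11 0 0 0")

```text
time_s: 8.23
eef_pos: [0.4518, 0.1189, 0.1432]
eef_rot: [0.003, 0.28, 0.96, 0.001]
wrist_force: [0.3, -0.6, -1.3]
opening: 0.476
grasp_force: 61.2
```

```bash
python3 - <<'E'
from h import *
to(.643,-.044,.14,5.4)
E
```

```text
shift mm [-248.7  -34.8    4.4] turn 52.1 cur 57.5 tilt [ 0.006  0.    -1.   ] rows 8.0
```

Emit:
servo_tool(series="1 -0.02 -0.003 0 0 0 4;1 -0.045 -0.006 0 0 0 10;1 -0.246 -0.031 0.004 0 0 52;1 -0.246 -0.031 0.004 0 0 52;1 -0.246 -0.031 0.004 0 0 52;1 -0.246 -0.031 0.004 0 0 52;1 -0.246 -0.031 0.004 0 0 52;1 -0.246 -0.031 0.004 0 0 52;1 -0.246 -0.031 0.004 0 0 52;1 -0.246 -0.031 0.004 0 0 52;1 -0.246 -0.031 0.004 0 0 52;1 -0.246 -0.031 0.004 0 0 52")

```text
time_s: 9.23
eef_pos: [0.6397, -0.0384, 0.1359]
eef_rot: [-0.001, 0.671, 0.741, -0.0]
wrist_force: [-0.4, 0.8, -1.2]
opening: 0.477
grasp_force: 61.3
```

```bash
python3 - <<'E'
from h import *
to(.643,-.039,.037,5.4)
E
```

```text
shift mm [-1.   3.3 98.9] turn 0.3 cur 5.7 tilt [-0.001  0.    -1.   ] rows 3.0
```

Emit:
servo_tool(series="1 -0.001 0.003 0.03 0 0 0;1 -0.001 0.003 0.06 0 0 0;1 -0.001 0.003 0.08 0 0 0;1 -0.001 0.003 0.09 0 0 0;1 -0.001 0.003 0.097 0 0 0;1 -0.001 0.003 0.1 0 0 0;1 -0.001 0.003 0.1 0 0 0;1 -0.001 0.003 0.1 0 0 0;1 -0.001 0.003 0.1 0 0 0")

```text
time_s: 9.98
eef_pos: [0.645, -0.0403, 0.0378]
eef_rot: [0.001, 0.672, 0.74, 0.001]
wrist_force: [0.2, -0.4, -0.9]
opening: 0.477
grasp_force: 61.3
```

Emit:
servo_tool(series="-0.2 0 0 0 0 0 0;-0.4 0 0 0 0 0 0;-0.4 0 0 0 0 0 0;-0.4 0 0 0 0 0 0;-0.4 0 0 -0.03 0 0 0;-0.4 0 0 -0.07 0 0 0;-0.4 0 0 -0.11 0 0 0;-1 0 0 -0.14 0 0 0;-1 0 0 -0.16 0 0 0;-1 0 0 -0.16 0 0 0")

```text
time_s: 10.82
eef_pos: [0.647, -0.0409, 0.203]
eef_rot: [0.005, 0.672, 0.74, 0.002]
wrist_force: [1.0, 0.1, 0.3]
opening: 1.002
grasp_force: 0.0
```

```bash
python3 - <<'E'
from h import *
look((.643,-.039),.06,.028)
c=cam('top');P=cloud(c); obj(c,P,(.452,-.117),.06,.015)
to(.46,-.115,.2,-30);to(.46,-.115,.2,60)
E
```

```text
rect [644.3 -38.9] [42.1 56.8] 5.4 3022 ztop [0.034 0.036]
rect [ 442.2 -110.8] [55.7 97. ] 69.1 906 ztop [0.028 0.036]
shift mm [ -56.6 -190.7   -3. ] turn 35.5 cur 5.5 tilt [ 0.002 -0.001 -1.   ] rows 5.0
shift mm [ -56.6 -190.7   -3. ] turn -54.5 cur 5.5 tilt [ 0.002 -0.001 -1.   ] rows 8.0
```

A is placed flat. Going above the mouse.

Emit:
servo_tool(series="-1 -0.05 -0.207 0 0 0 -63;-1 -0.05 -0.207 0 0 0 -63;-1 -0.05 -0.207 0 0 0 -63;-1 -0.05 -0.207 0 0 0 -63;-1 -0.05 -0.207 0 0 0 -63;-1 -0.05 -0.207 0 0 0 -63;-1 -0.05 -0.207 0 0 0 -63;-1 -0.05 -0.207 0 0 0 -63;-1 -0.05 -0.207 0 0 0 -63;-1 -0.05 -0.207 0 0 0 -63;-1 -0.05 -0.207 0 0 0 -63;-1 -0.05 -0.207 0 0 0 -63")

```text
time_s: 11.92
eef_pos: [0.4421, -0.1095, 0.1953]
eef_rot: [-0.001, 0.188, 0.982, 0.0]
wrist_force: [-0.1, 0.3, -0.7]
opening: 0.999
grasp_force: 0.0
```

```bash
python3 - <<'E'
from h import *
q=look((.444,-.112),.075,.012,'m.png')
b=cv2.minAreaRect((q[:,:2]*1000).astype(np.float32)); phi=b[2] if b[1][0]<b[1][1] else b[2]+90
to(b[0][0]/1000,b[0][1]/1000,.03,phi)
E
```

```text
rect [ 441.5 -111.8] [56.  98.5] 68.8 6069 ztop [0.027 0.034]
shift mm [ -0.4  -2.3 165.5] turn -0.4 cur 68.4 tilt [-0.001  0.001 -1.   ] rows 4.0
```

View pics/m.png

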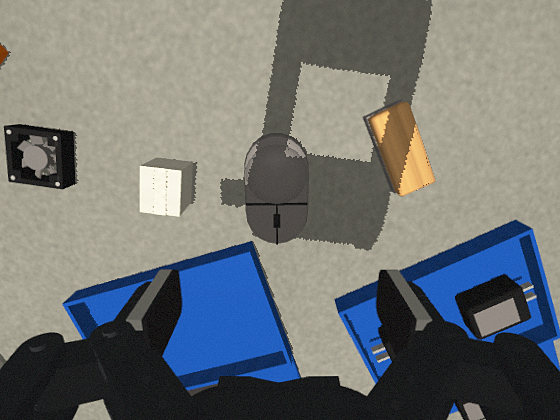

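The mouse is at (277,190), with the carton edge at (195,190) and the eraser at (365,120). There is room for the open fingers.

Emit:
servo_tool(series="-0.75 0 -0.002 0.03 0 0 0;-0.75 0 -0.002 0.06 0 0 0;-0.75 0 -0.002 0.09 0 0 0;-0.75 0 -0.002 0.12 0 0 0;-0.75 0 -0.002 0.145 0 0 0;-0.75 0 -0.002 0.168 0 0 0;-0.75 0 -0.002 0.168 0 0 0;-0.75 0 -0.002 0.168 0 0 0;0.4 0 -0.002 0.168 0 0 0;1 0 -0.002 0.168 0 0 0;1 0 -0.002 0.168 0 0 0;1 0 -0.002 0.168 0 0 0")

```text
time_s: 12.97
eef_pos: [0.4434, -0.1124, 0.0301]
eef_rot: [0.002, 0.186, 0.982, -0.001]
wrist_force: [-0.8, 0.5, 8.3]
opening: 0.645
grasp_force: 64.1
```

Emit:
servo_tool(series="1 0 0 0 0 0 0;1 0 0 0 0 0 0;1 0 0 0 0 0 0;1 0 0 -0.02 0 0 0;1 0 0 -0.05 0 0 0;1 0 0 -0.08 0 0 0;1 0 0 -0.11 0 0 0;1 0 0 -0.11 0 0 0;1 0 0 -0.11 0 0 0")

```text
time_s: 13.72
eef_pos: [0.4434, -0.1125, 0.1408]
eef_rot: [0.003, 0.186, 0.982, -0.001]
wrist_force: [-0.7, 1.1, -1.3]
opening: 0.638
grasp_force: 64.2
```

```bash
python3 - <<'E'
from h import *
to(.547,-.259,.13,85.4)
E
```

```text
shift mm [-150.   -98.4   11.7] turn -16.9 cur 68.5 tilt [ 0.005 -0.003 -1.   ] rows 5.0
```

Emit:
servo_tool(series="1 -0.015 -0.01 0 0 0 -3;1 -0.04 -0.025 0 0 0 -8;1 -0.075 -0.048 0 0 0 -15;1 -0.11 -0.07 0.005 0 0 -17;1 -0.14 -0.09 0.01 0 0 -17;1 -0.15 -0.098 0.01 0 0 -17;1 -0.15 -0.098 0.01 0 0 -17;1 -0.15 -0.098 0.01 0 0 -17;1 -0.15 -0.098 0.01 0 0 -17")

```text
time_s: 14.47
eef_pos: [0.5443, -0.2564, 0.1268]
eef_rot: [-0.001, 0.039, 0.999, 0.001]
wrist_force: [-0.1, 0.9, -1.1]
opening: 0.638
grasp_force: 64.0
```

```bash
python3 - <<'E'
from h import *
save(cam('wrist'),'m2.png'); to(.547,-.259,.035,85.4)
E
```

```text
shift mm [-2.9 -2.7 92.3] turn 0.1 cur 85.5 tilt [-0.002  0.002 -1.   ] rows 3.0
```

View pics/m2.png

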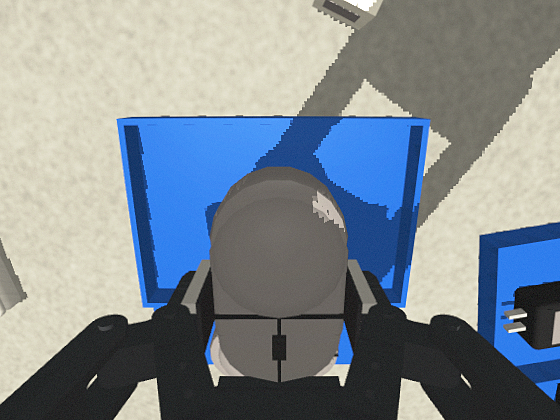

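The mouse (278,275) is centred over its tray, square and level. Lowering.

Emit:
servo_tool(series="1 -0.003 -0.003 0.03 0 0 0;1 -0.003 -0.003 0.055 0 0 0;1 -0.003 -0.003 0.075 0 0 0;1 -0.003 -0.003 0.085 0 0 0;1 -0.003 -0.003 0.091 0 0 0;1 -0.003 -0.003 0.094 0 0 0;1 -0.003 -0.003 0.094 0 0 0;1 -0.003 -0.003 0.094 0 0 0;1 -0.003 -0.003 0.094 0 0 0")

```text
time_s: 15.27
eef_pos: [0.5492, -0.2615, 0.0356]
eef_rot: [0.001, 0.039, 0.999, -0.001]
wrist_force: [0.4, 0.8, -1.0]
opening: 0.638
grasp_force: 64.1
```

Emit:
servo_tool(series="-0.4 0 0 0 0 0 0;-0.65 0 0 0 0 0 0;-0.65 0 0 0 0 0 0;-0.65 0 0 0 0 0 0;-0.65 0 0 0 0 0 0;-0.65 0 0 -0.03 0 0 0;-0.65 0 0 -0.07 0 0 0;-0.65 0 0 -0.11 0 0 0;-1 0 0 -0.14 0 0 0;-1 0 0 -0.16 0 0 0;-1 0 0 -0.16 0 0 0")

```text
time_s: 16.18
eef_pos: [0.551, -0.2628, 0.2006]
eef_rot: [0.004, 0.039, 0.999, -0.003]
wrist_force: [-0.0, -0.3, 0.9]
opening: 1.003
grasp_force: 0.0
```

```bash
python3 - <<'E'
from h import *
look((.547,-.259),.064,.02)
to(.336,-.3,.2,-30);to(.336,-.3,.2,60)
E
```

```text
rect [ 547.6 -261.7] [56.  98.9] 85.8 6101 ztop [0.031 0.039]
shift mm [210.2 -54.5  -3.3] turn -64.5 cur 85.5 tilt [ 0.005 -0.004 -1.   ] rows 10.0
shift mm [210.2 -54.5  -3.3] turn 25.5 cur 85.5 tilt [ 0.005 -0.004 -1.   ] rows 6.0
```

Emit:
servo_tool(series="-1 0.21 -0.054 -0.003 0 0 25;-1 0.21 -0.054 -0.003 0 0 25;-1 0.21 -0.054 -0.003 0 0 25;-1 0.21 -0.054 -0.003 0 0 25;-1 0.21 -0.054 -0.003 0 0 25;-1 0.21 -0.054 -0.003 0 0 25;-1 0.21 -0.054 -0.003 0 0 25;-1 0.21 -0.054 -0.003 0 0 25;-1 0.21 -0.054 -0.003 0 0 25;-1 0.21 -0.054 -0.003 0 0 25")

```text
time_s: 17.07
eef_pos: [0.3358, -0.2982, 0.197]
eef_rot: [-0.0, 0.254, 0.967, 0.0]
wrist_force: [-0.1, 0.1, -0.5]
opening: 0.995
grasp_force: 0.0
```

```bash
python3 - <<'E'
from h import *
q=look((.336,-.3),.05,.014,'f.png')
b=cv2.minAreaRect((q[:,:2]*1000).astype(np.float32))
to(b[0][0]/1000,b[0][1]/1000,.025,b[2])
E
```

```text
rect [ 334.9 -299.7] [50.  50.3] 60.0 1526 ztop [0.02  0.022]
shift mm [-1.00e-01 -1.90e+00  1.72e+02] turn 0.6 cur 60.6 tilt [-0.     0.001 -1.   ] rows 5.0
```

View pics/f.png

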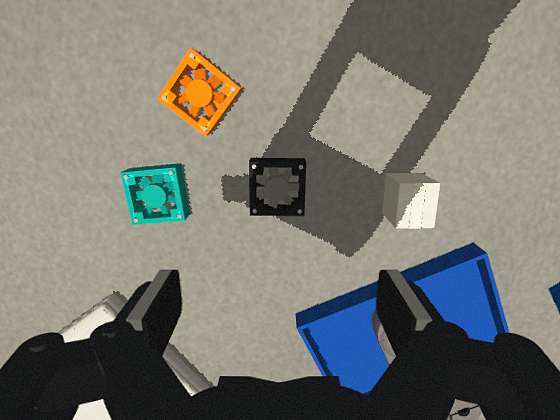

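The black fan is at (278,187). The turquoise decoy (155,195), orange decoy (200,92) and carton (412,200) are clear of the fingers.

Emit:
servo_tool(series="-0.6 0 -0.002 0.03 0 0 0.5;-0.6 0 -0.002 0.06 0 0 0.5;-0.6 0 -0.002 0.09 0 0 0.5;-0.6 0 -0.002 0.12 0 0 0.5;-0.6 0 -0.002 0.15 0 0 0.5;-0.6 0 -0.002 0.171 0 0 0.5;-0.6 0 -0.002 0.171 0 0 0.5;-0.6 0 -0.002 0.171 0 0 0.5;0.4 0 -0.002 0.171 0 0 0.5;1 0 -0.002 0.171 0 0 0.5;1 0 -0.002 0.171 0 0 0.5;1 0 -0.002 0.171 0 0 0.5")

```text
time_s: 18.12
eef_pos: [0.3349, -0.3016, 0.0281]
eef_rot: [0.002, 0.259, 0.966, -0.001]
wrist_force: [0.6, 2.1, 8.2]
opening: 0.571
grasp_force: 62.8
```

Emit:
servo_tool(series="1 0 0 0 0 0 0;1 0 0 0 0 0 0;1 0 0 0 0 0 0;1 0 0 -0.02 0 0 0;1 0 0 -0.05 0 0 0;1 0 0 -0.08 0 0 0;1 0 0 -0.11 0 0 0;1 0 0 -0.12 0 0 0;1 0 0 -0.12 0 0 0")

```text
time_s: 18.87
eef_pos: [0.3352, -0.3022, 0.1498]
eef_rot: [0.003, 0.259, 0.966, -0.003]
wrist_force: [0.1, 0.5, -0.6]
opening: 0.568
grasp_force: 62.4
```

```bash
python3 - <<'E'
from h import *
save(cam('wrist'),'f1.png');to(.556,.269,.14,94.4);to(.556,.269,.14,4.4)
E
```

```text
shift mm [ 92.9 604.5   6.2] turn -34.4 cur 60.0 tilt [ 0.002 -0.003 -1.   ] rows 15.0
shift mm [ 92.9 604.5   6.2] turn 55.6 cur 60.0 tilt [ 0.002 -0.003 -1.   ] rows 15.0
```

View pics/f1.png

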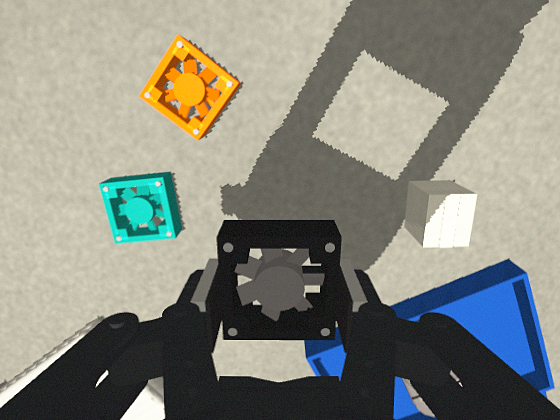

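The fan (278,280) is held level. Carrying it to the fan tray.

Emit:
servo_tool(series="1 0.003 0.02 0 0 0 -3;1 0.007 0.05 0 0 0 -6;1 0.013 0.085 0 0 0 -10;1 0.019 0.12 0 0 0 -14;1 0.025 0.16 0 0 0 -18;1 0.031 0.2 0 0 0 -22;1 0.037 0.24 0 0 0 -26;1 0.043 0.28 0 0 0 -30;1 0.049 0.32 0 0 0 -34;1 0.055 0.355 0 0 0 -34;1 0.06 0.38 0 0 0 -34;1 0.06 0.38 0 0 0 -34")

```text
time_s: 19.92
eef_pos: [0.4711, 0.063, 0.1441]
eef_rot: [-0.001, -0.037, 0.999, 0.001]
wrist_force: [-1.1, 0.4, -1.3]
opening: 0.566
grasp_force: 62.4
```

```bash
python3 - <<'E'
from h import *
to(.556,.269,.14,94.4)
E
```

```text
shift mm [-99.9 199.2   4.2] turn -0.1 cur 94.3 tilt [-0.003  0.002 -1.   ] rows 6.0
```

Emit:
servo_tool(series="1 -0.01 0.02 0 0 0 0;1 -0.03 0.055 0 0 0 0;1 -0.047 0.09 0 0 0 0;1 -0.065 0.13 0 0 0 0;1 -0.08 0.16 0 0 0 0;1 -0.095 0.19 0.004 0 0 0;1 -0.1 0.199 0.004 0 0 0;1 -0.1 0.199 0.004 0 0 0;1 -0.1 0.199 0.004 0 0 0;1 -0.1 0.199 0.004 0 0 0")

```text
time_s: 20.75
eef_pos: [0.5565, 0.2628, 0.1409]
eef_rot: [-0.001, -0.035, 0.999, -0.001]
wrist_force: [0.4, 0.4, -0.3]
opening: 0.565
grasp_force: 62.4
```

```bash
python3 - <<'E'
from h import *
save(cam('wrist'),'f2.png');to(.556,.269,.0335,94.4)
E
```

```text
shift mm [  0.2   6.4 107.9] turn -0.5 cur 93.9 tilt [-0.002 -0.001 -1.   ] rows 3.0
```

View pics/f2.png

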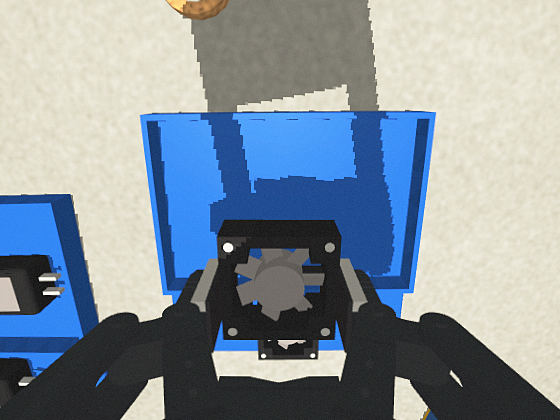

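The fan (278,280) is over the fan tray, with the sample fan behind it at (288,350).

Emit:
servo_tool(series="1 0 0.006 0.03 0 0 0;1 0 0.006 0.06 0 0 0;1 0 0.006 0.085 0 0 0;1 0 0.006 0.098 0 0 0;1 0 0.006 0.105 0 0 0;1 0 0.006 0.109 0 0 0;1 0 0.006 0.109 0 0 0;1 0 0.006 0.109 0 0 0;1 0 0.006 0.109 0 0 0")

```text
time_s: 21.55
eef_pos: [0.5584, 0.2707, 0.035]
eef_rot: [0.001, -0.035, 0.999, 0.0]
wrist_force: [-0.4, 0.4, -0.9]
opening: 0.563
grasp_force: 62.5
```

Emit:
servo_tool(series="-0.3 0 0 0 0 0 0;-0.6 0 0 0 0 0 0;-0.6 0 0 0 0 0 0;-0.6 0 0 0 0 0 0;-0.6 0 0 0 0 0 0;-0.6 0 0 -0.03 0 0 0;-0.6 0 0 -0.07 0 0 0;-0.6 0 0 -0.11 0 0 0;-1 0 0 -0.14 0 0 0;-1 0 0 -0.16 0 0 0;-1 0 0 -0.16 0 0 0;-1 0 0 -0.16 0 0 0")

```text
time_s: 22.55
eef_pos: [0.5579, 0.2707, 0.195]
eef_rot: [0.002, -0.035, 0.999, 0.0]
wrist_force: [-0.9, -0.2, -0.8]
opening: 0.999
grasp_force: 0.0
```

```bash
python3 - <<'E'
from h import *
look((.556,.269),.055,.018)
c=cam('scene');save(c,'end.png')
E
```

```text
rect [557.2 270.4] [50.1 50. ] 3.9 1577 ztop [0.024 0.026]
```

View pics/end.png

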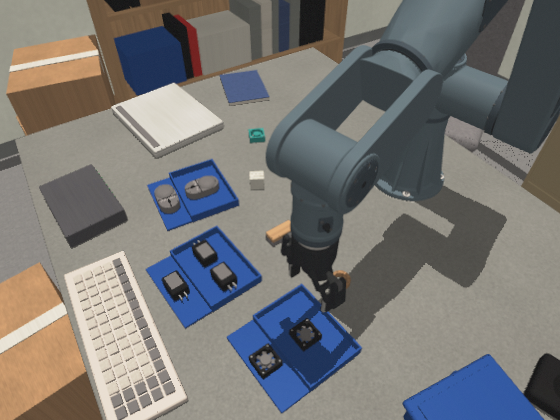

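All four parts lie flat in their trays: mouse (203,187), adapters (205,250) and (224,276), fan (306,333). The bystanders have not been moved. Handing in.

```bash
python3 -c "
from bench import ctrl
print(ctrl.hand_in())"
```

```text
the job is handed in; nothing more can be done
None
```

Both adapters, the mouse and the fan are lying flat in their matching trays, the tape roll, carton and eraser were left alone, and the job was handed in at about 23 s; no verdict was returned.

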